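# Hook the frit tray in against the sprung bench stop

## Task

Hook your fingertips behind the far lip of the small metal tray that holds the three frit jars and drag it towards you along the table, without lifting it, until its near side lies flat against the rubber face of the bench stop. Press it on into the sprung stop with about 10 N more than the dragging itself takes (never over 20 N on the stop) and keep that up for about a second, then let go, leaving the tray snug and square against the stop with the jars and the graphite block still in it and the jars upright. Leave everything else on the table where it is.

Things in the scene. Friction and masses are not known exactly. Their poses are not given: they have to be found in the camera images.
- tray: Shallow open aluminium tray, 130 (x) by 150 (y) mm, walls 4 mm thick, 40 mm high, rolled rim to 43 mm; loose, with its load about 0.9 kg; mass and friction vary, so dragging takes 3 to 10 N. Origin: centre of its underside, z up. Its -x side, 65 mm from the origin, is the near side that goes against the stop; the +x side carries the far lip.
- far_lip: Out-turned lip along the tray's far (+x) wall, part of the tray, 146 mm long, standing 12 mm out from the wall, its edge turned down; top 40 mm, lower edge 27 mm above the table. Origin: middle of the wall's outer face, 38 mm above the table; axes as the tray's. The face to pull on is 12 mm from the origin in +x; the table is clear for 60 mm behind its middle 110 mm.
- stop: Fixed bench stop: steel base 50 x 200 mm, block 38 mm high, and on two rods a buffer bar 150 mm wide, z 12 to 34 mm, with a rubber face. Origin: on the table 70 mm in front of the base's middle; +x points square out to the tray. The rods' setting differs each time and is not measured: at rest the rubber face is 0 to 25 mm from the origin in -x; feel for it. Springs give 0.25 mm per N, at most 14 mm.
- frit_jar_1: Frit jar with green-blue filling standing loose in the tray, 50 mm diameter, 49 mm high, 0.11 kg; origin at the centre of its foot, z up.
- frit_jar_2: Frit jar with light brown filling standing loose in the tray, same size; origin at the centre of its foot, z up.
- frit_jar_3: Frit jar with violet filling standing loose in the tray, same size; origin at the centre of its foot, z up.
- graphite_block: Dark graphite block 52 x 60 x 24 mm lying loose in the tray; origin at the centre of its underside.
- ribbed_dish: Bystander: clear ribbed dish, 124 mm wide, 61 mm high, on the steel mat at the left; origin under its centre.
- timer_white: Bystander: white round timer, 42 x 64 x 66 mm, to the left of the tray; origin under its centre.
- paddle_1: Bystander: graphite paddle with red handle, 240 mm long, 27 mm high, to the left of the stop; origin under its centre.
- nipper_red: Bystander: red-handled nipper, 224 mm long, 26 mm high, lying behind the tray; origin under its centre.
Mind the look-alikes: they are no part of the job. Of the things that look like the graphite_block, the larger one is meant.

How it is judged:
By the outcome, as a careful person would: the job done as asked, in the order asked, and still so for the second after the job is handed in, with the robot touching nothing.
It also fails if it takes over 53 s, if anything falls off the work surface, if the arm or the gripper's body presses on something with over 40 N, if the wrist force passes 120 N, or if a joint passes its speed limit or range.

## Robot

A 6-joint arm with a two-finger parallel gripper is mounted at the origin on the work surface; the furniture and walls round the work are solid. World frame = base frame: x ahead of the robot, y to its left, z up, the work surface at z = 0. Lengths are in m, angles in rad, forces in N, time in s.
With the tool pointing down it reaches from about 0.25 to 0.725 m from the base axis. Payload 9.7 kg.
Tool frame: the origin (TCP) lies midway between the tips of the shut fingers; the grasp point (between the pads) lies 19 mm behind it (env.pinch_z is the z of the grasp point in the tool frame, in m); z points along the fingers, x is the direction in which the jaws open and shut, and the axes are right-handed (so a half turn about z gives the same grasp; the last joint's range is limited). The gripper opens to 85 mm and grips with 20 to 120 N. Pads are 22 mm wide; open, the fingers measure 114 mm over their backs; the gripper's body (76 mm by 85 mm) begins 54 mm behind the grasp point. The pads swing forward as they close: fully open they stand 13 mm farther back than shut.
Start: joints at [1.247, 0.087, 0.176, 1.66, 0, 1.571], TCP at [0.175, 0.521, 0.231] pointing down, gripper open.
Joint ranges: [-3.13, 3.13], [-0.85, 1.81], [-1.15, 1.24], [-2.2, 2.28], [-1.44, 1.52], [-3.14, 3.14]. Speed limits (rad/s): [2.22, 2.22, 2.57, 3.14, 3.14, 3.14].

## Interface

Orientations are given as a unit quaternion [w, x, y, z].
In Python, from rig import env gives the robot as it stands. The module is installed in compiled form; this text tells all that it offers. Calls block until the motion is done:
- env.goto(position, orientation): joint-space move of the TCP to a pose.
- env.move_l(position, rotation=None, vel=0.15): straight line of the TCP; rotation=None keeps the orientation; vel is the mean speed in m/s.
- env.goto_joints(angles): joint-space move.
- env.gripper_open() and env.close_gripper(f_grip=None): open the fingers fully, or close them until they stop; f_grip is the grip in N (None keeps the last).
- env.sleep(seconds).
- env.inverse_kinematics(position, orientation): joint angles nearest the present ones, or None.
- env.get_state(): the state.
- env.grab_frame(name): name is "scene" or "side" or "wrist"; returns (picture, depth): 420x560x3 uint8, red, green, blue; 420x560 float32, m along the optical axis (not along the pixel's ray), 0 where there is no reading.
- env.camera_params(name): a dict with "intrinsics" (3x3 intrinsics, pixels), "k1" (the pictures are not rectified: a ray, as slopes to the right and down, at radius r is drawn at 1 + k1 r^2 times it, then the intrinsics apply), "eye" and "rotation" of the camera in the world. Camera axes: x right, y down, z forward; pixel columns grow to the right and rows downward; lengths in m; the calibration is good to about 2 mm. A picture is of the moment at which its call begins: read the wrist's pose just before it. camera_params takes no time and is no camera call; for the wrist camera it gives the pose at the moment of the call.
A pose or a line that the arm cannot do raises env.PlanningError and nothing moves.
- env.hand_in(): hands the job in, once; it reports no verdict.
The state is a dict: "time": time; "joint_pos": joint angles; "joint_vel": joint speeds; "joint_efforts": joint torques, N m; "tcp_pos": TCP position; "tcp_rot": TCP orientation; "contact_force": force on the tool from outside, world axes, zero at the start; "torque": the same for the moment, N m; "gripper_width": finger opening in m.
Only numpy, scipy, OpenCV 4.12 (cv2) and the standard library are available. Lean on these libraries where they do the work, as an engineer would, in place of code of your own. Each camera call takes 0.05 s, during which the arm holds its last target. There are 200 camera calls.

## Working session

There is one attempt and no reset: what is moved stays moved. The work goes in short steps, each a Python script; the robot and the scene stay as the last script left them, time stands still between calls to the robot, and variables do not carry over. Pictures are saved under pics/ and viewed, about 8 in all and at most 12, crops included, and the job is handed in when it is done.

```bash
mkdir -p pics; cat > h.py <<'E'
import numpy as np, cv2
from rig import env
def cloud(n):
    p=env.camera_params(n); im,d=env.grab_frame(n)
    return im,d,p
def pts(d,p):
    K=np.array(p["intrinsics"]); v,u=np.mgrid[0:d.shape[0],0:d.shape[1]]
    s=cv2.undistortPoints(np.stack([u,v],-1).reshape(-1,1,2).astype(float),K,np.array([p["k1"],0,0,0.])).reshape(d.shape+(2,))
    c=np.dstack([s*d[...,None],d])
    return c@np.array(p["rotation"]).T+np.array(p["eye"])
E
python3 - <<'E'
from h import *
for n in("scene","side"):
    im,d,p=cloud(n); print(n,p)
    cv2.imwrite(f"pics/{n}.png",im[...,::-1]); np.save(n+"_d.npy",d); np.save(n+"_im.npy",im)
s=env.get_state(); print(s["time"],s["tcp_pos"],s["tcp_rot"],s["gripper_width"],s["contact_force"],env.pinch_z)
E
```

```text
scene {'intrinsics': array([[460.96055629,   0.        , 285.68309309],
       [  0.        , 460.96055629, 211.4438769 ],
       [  0.        ,   0.        ,   1.        ]]), 'k1': -0.13326887408147778, 'eye': array([1.36751198, 0.31496407, 0.77955313]), 'rotation': array([-0.26124394,  0.55022045,  0.72154874, -0.32920584])}
side {'intrinsics': array([[495.77364386,   0.        , 275.52279519],
       [  0.        , 495.77364386, 206.88757221],
       [  0.        ,   0.        ,   1.        ]]), 'k1': -0.1658148365973787, 'eye': array([1.55619959, 0.460336  , 1.13494262]), 'rotation': array([-0.2179019 ,  0.526492  ,  0.75996495, -0.31269508])}
0.1 [0.17493878 0.52124467 0.23064434] [ 3.44708229e-04  8.11845975e-01  5.83871360e-01 -4.79256249e-04] 0.0854328441348276 [0.40695546 0.93964414 0.78412682] -0.0187
```

Rotation is a quaternion.

```bash
sed -i 's/np.array(p\["rotation"\]).T/R.from_quat(np.roll(p["rotation"],-1)).as_matrix().T/; 1a from scipy.spatial.transform import Rotation as R' h.py; head -3 h.py
```

```text
import numpy as np, cv2
from scipy.spatial.transform import Rotation as R
from rig import env
```

View pics/scene.png

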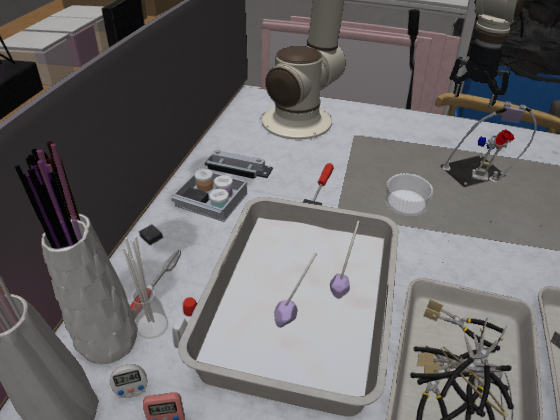

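View pics/side.png

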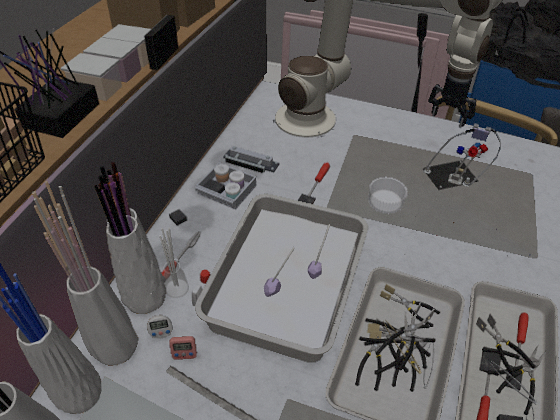

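The scene view shows the small tray with its jars at about (210,192) and the stop at (238,165). The nipper is at (160,275), the large pan rim is near (250,205), and a small dark look-alike block sits at (150,234). I'll locate these from depth, then look from above.

```bash
python3 - <<'E'
from h import *
for n,px in(("scene",[(174,198),(206,186),(246,184),(212,213),(204,178),(223,184),(219,197),(238,163),(208,160),(270,170),(150,234),(245,212),(172,265),(140,300),(325,175),(190,305),(130,220)]),("side",[(196,190),(227,203),(256,180),(250,158),(178,217),(200,270)])):
    P=pts(np.load(n+"_d.npy"),env.camera_params(n))
    for u,v in px: print(n,(u,v),P[v,u].round(3))
q=[0,1,0,0]
for pos in([.5,-.15,.4],[.45,-.15,.4]):
    print(env.inverse_kinematics(pos,q))
E
```

```text
scene (174, 198) [ 0.547 -0.191  0.038]
scene (206, 186) [ 0.464 -0.138  0.027]
scene (246, 184) [ 0.429 -0.035  0.03 ]
scene (212, 213) [ 0.566 -0.079  0.029]
scene (204, 178) [ 0.463 -0.141  0.053]
scene (223, 184) [ 0.47  -0.084  0.05 ]
scene (219, 197) [ 0.526 -0.074  0.051]
scene (238, 163) [ 0.329 -0.094  0.021]
scene (208, 160) [ 0.327 -0.19   0.013]
scene (270, 170) [ 0.314 -0.002  0.005]
scene (150, 234) [ 0.665 -0.204  0.014]
scene (245, 212) [0.618 0.029 0.1  ]
scene (172, 265) [ 0.738 -0.111  0.006]
scene (140, 300) [ 0.902 -0.09   0.081]
scene (325, 175) [0.32  0.161 0.024]
scene (190, 305) [ 0.848 -0.015  0.028]
scene (130, 220) [ 0.641 -0.271  0.022]
side (196, 190) [ 0.549 -0.191  0.033]
side (227, 203) [ 0.553 -0.079  0.016]
side (256, 180) [ 0.408 -0.038  0.006]
side (250, 158) [ 0.322 -0.095  0.02 ]
side (178, 217) [ 0.668 -0.195  0.021]
side (200, 270) [ 0.815 -0.047 -0.002]
[-0.29145679  0.16423922  0.60691594  2.01347305  0.          1.27933953]
[-0.32175055  0.04308498  0.47418848  2.00189983  0.          1.24904577]
```

```bash
python3 - <<'E'
from h import *
s=env.get_state()
env.move_l([.175,.50,.36],vel=.25)
env.goto([.45,-.11,.42],[0,1,0,0])
im,d,p=cloud("wrist"); print(p, env.get_state()["time"])
cv2.imwrite("pics/w1.png",im[...,::-1]); np.savez("w1.npz",im=im,P=pts(d,p),d=d)
E
```

```text
{'intrinsics': array([[354.39615785,   0.        , 279.60985323],
       [  0.        , 354.39615785, 210.51929439],
       [  0.        ,   0.        ,   1.        ]]), 'k1': 0.003962873604268825, 'eye': array([ 0.44933164, -0.03673168,  0.56275639]), 'rotation': array([ 1.46085614e-01,  9.89271805e-01,  5.27339470e-04, -1.01102956e-04])} 3.2167
```

View pics/w1.png

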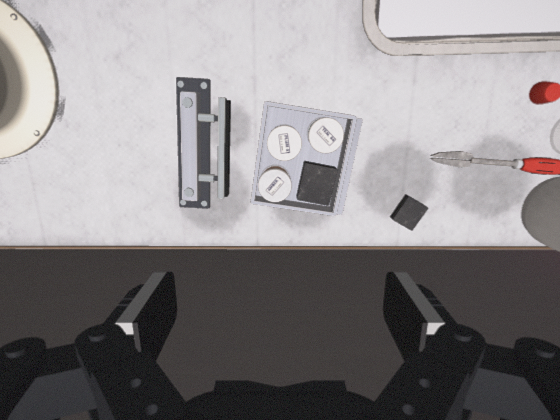

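The wrist view, where right is +x and up is +y, shows the stop at cols 177–231 and the tray at (250–362, 100–216). The tray is turned about −10° relative to the stop, its far lip runs down the right side at about (350,165), and the dark side wall starts at row 247. Next I'll fit the stop and tray poses.

```bash
cat > meas.py <<'E'
from h import *
def rect(m,P,name,z):
    # outline at pixel level, cast onto plane z
    m=m.astype(np.uint8); n,l,st,_=cv2.connectedComponentsWithStats(m)
    k=1+np.argmax(st[1:,4]); q=P[l==k]
    r=cv2.minAreaRect((q[:,:2]*1000).astype(np.float32))
    print(name,st[k],"c",np.round(r[0],1),"size",np.round(r[1],1),"ang",round(r[2],2),"z",np.percentile(q[:,2],[5,50,95]).round(4))
    return r
E
python3 - <<'E'
from meas import *
f=np.load("w1.npz");P,im=f["P"],f["im"]
print("table z",np.median(P[215:240,180:240,2]), np.median(P[60:95,80:170,2]),np.median(P[60:90,260:350,2]))
x,y,z=P[...,0],P[...,1],P[...,2]
V,U=np.mgrid[0:420,0:560]
tr=(U>235)&(U<372)&(V>88)&(V<228)
rect(tr&(z>.024),P,"tray all",.04)
rect(tr&(z>.034)&(z<.0445),P,"tray rim",.04)
st=(U>165)&(U<240)&(V>65)&(V<220)
rect(st&(z>.004),P,"stop all",0)
rect(st&(z>.004)&(U<212),P,"base",0)
rect(st&(U>213)&(z>.015),P,"bar",.034)
# profile along rows
for v in(120,150,185): print(v,[(u,tuple((P[v,u]*1000).round(0).astype(int))) for u in range(172,240,3)])
for v in(130,165,190): print(v,[(u,tuple((P[v,u]*1000).round(0).astype(int))) for u in range(334,372,3)])
print("wall",[(v,(P[v,300]*1000).round(0)) for v in range(236,262,3)],(P[262,250:380:40]*1000).round())
E
```

```text
table z 0.00018796863219433524 0.0004054524691840533 0.0002894117605144464
tray all [ 251  101  112  115 4492] c [ 485.8 -118.6] size [152.1 143.1] ang 81.21 z [0.0315 0.0435 0.0539]
tray rim [ 251  101  112  115 2183] c [ 485.8 -118.6] size [152.1 143.1] ang 81.21 z [0.0386 0.0418 0.0439]
stop all [ 176   77   56  132 5540] c [ 367.7 -103.2] size [200.2 155.6] ang 86.79 z [0.0071 0.0315 0.0395]
base [ 176   77   36  132 4251] c [ 367.7 -103.2] size [200.2 155.6] ang 86.79 z [0.0069 0.0259 0.0399]
bar [ 214   97   18  102 1257] c [372.2 -89.1] size [168.8  79.2] ang 59.28 z [0.0232 0.033  0.0354]
120 [(172, (np.int64(449), np.int64(-37), np.int64(563))), (175, (np.int64(288), np.int64(-61), np.int64(0))), (178, (np.int64(295), np.int64(-61), np.int64(8))), (181, (np.int64(307), np.int64(-60), np.int64(37))), (184, (np.int64(312), np.int64(-60), np.int64(38))), (187, (np.int64(316), np.int64(-60), np.int64(37))), (190, (np.int64(320), np.int64(-60), np.int64(38))), (193, (np.int64(325), np.int64(-60), np.int64(39))), (196, (np.int64(329), np.int64(-60), np.int64(35))), (199, (np.int64
[... 5010 characters left out ...]
t64(2))), (358, (np.int64(577), np.int64(-172), np.int64(-1))), (361, (np.int64(582), np.int64(-172), np.int64(-1))), (364, (np.int64(587), np.int64(-172), np.int64(0))), (367, (np.int64(592), np.int64(-172), np.int64(0))), (370, (np.int64(597), np.int64(-172), np.int64(0)))]
wall [(236, array([ 484., -252.,    0.])), (239, array([ 484., -257.,   -0.])), (242, array([ 484., -263.,   -1.])), (245, array([ 484., -268.,    2.])), (248, array([ 484., -271.,    7.])), (251, array([ 483., -272.,   16.])), (254, array([ 483., -273.,   27.])), (257, array([ 482., -273.,   39.])), (260, array([ 482., -273.,   50.]))] [[ 403. -273.   58.]
 [ 466. -273.   58.]
 [ 528. -273.   57.]
 [ 590. -273.   57.]]
```

```bash
python3 - <<'E'
import cv2
im=cv2.imread("pics/w1.png")[60:260,150:430]
cv2.imwrite("pics/w1c.png",cv2.resize(im,None,fx=2.8,fy=2.8,interpolation=cv2.INTER_CUBIC))
E
```

```text
(no output)
```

View pics/w1c.png

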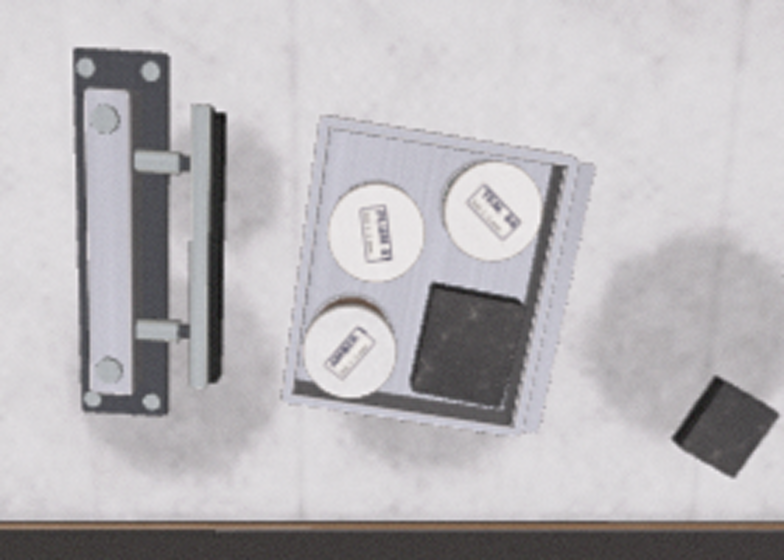

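The crop confirms the layout: stop base and bar on the left, tray of three jars plus the large block in the middle, and the small look-alike block at lower right, away from the tray. Points with missing depth spoiled the stop fit, so I'll refit without them.

```bash
cat >> meas.py <<'E'
def fitx(P,m,ylo,yhi,side,dy=4):
    "edge x(y) of masked points: extreme per y-bin, robust line -> slope angle (deg, yaw), x at mid"
    q=P[m]*1000; Y=[];X=[]
    for b in np.arange(ylo,yhi,dy):
        s=q[(q[:,1]>=b)&(q[:,1]<b+dy),0]
        if len(s)>2: Y.append(b+dy/2); X.append(s.max() if side>0 else s.min())
    Y,X=np.array(Y),np.array(X)
    for _ in range(3):
        c=np.polyfit(Y,X,1); e=abs(np.polyval(c,Y)-X); k=e<=max(2*np.median(e),.5); Y,X=Y[k],X[k]
    return -np.degrees(np.arctan(c[0])),np.polyval(c,-110),e.mean()
E
cat > fit1.py <<'E'
from meas import *
import sys
f=np.load(sys.argv[1]);P=f["P"]
x,y,z=P[...,0],P[...,1],P[...,2]; ok=z<.1
r=rect(ok&(z>.004)&(x<.345)&(x>.27)&(y>-.23)&(y<.02)&(z<.012)|ok&(z>.004)&(x<.325)&(x>.27)&(y>-.23)&(y<.02),P,"base",0)
B=ok&(x>.35)&(x<.395)&(z>.028)&(z<.038)&(y>-.19)&(y<-.01)
q=P[B]; rect(B,P,"bar",0)
print("bar y",q[:,1].min(),q[:,1].max())
bl=ok&(x<.335)&(x>.29)&(z>.034)&(z<.042)
print("block edges",fitx(P,bl,-170,-40,-1),fitx(P,bl,-170,-40,1)); rect(bl,P,"block",0)
print("bar front top",fitx(P,B&(z>.028),-160,-50,1),"back",fitx(P,B&(z>.028),-160,-50,-1))
T=ok&(x>.392)&(x<.6)&(z>.035)&(z<.0455)&(y>-.22)&(y<-.01)
print("tray near",fitx(P,T,-165,-60,-1),"far lip",fitx(P,T,-165,-75,1))
E
python3 fit1.py w1.npz
```

```text
base [ 176   77   34  132 3530] c [ 314.9 -100.2] size [200.2  49.9] ang 86.8 z [0.0068 0.0106 0.04  ]
bar [ 216   97   14  102 1110] c [ 364.  -102.4] size [149.1  19.4] ang 87.5 z [0.0301 0.0333 0.0354]
bar y -0.1766531331906718 -0.027983999494969228
block edges (np.float64(-3.029318090804193), np.float64(303.62721516289656), np.float64(0.20527280483061294)) (np.float64(-3.118795512041866), np.float64(326.37065018069677), np.float64(0.1672709178434898))
block [ 180   91   18  110 1656] c [ 315.1 -100.1] size [160.1  24.7] ang 86.59 z [0.036  0.0381 0.0398]
bar front top (np.float64(-3.481420752555423), np.float64(372.140927673364), np.float64(0.28818199780893067)) back (np.float64(-2.6736068815730785), np.float64(357.3542787912221), np.float64(0.11098688285595483))
tray near (np.float64(-8.612722608020244), np.float64(415.4797572474833), np.float64(0.39450275949526614)) far lip (np.float64(-8.63815673776925), np.float64(558.8380627705583), np.float64(0.3496063468131183))
```

```bash
cat > mo.py <<'E'
from h import *
S0=np.array([.3848,-.1040]); SY=np.radians(-3.15)
def rot(a): return np.array([[np.cos(a),-np.sin(a)],[np.sin(a),np.cos(a)]])
BASE=None
def quat(yaw,flip=0):   # tool x along tray y, tool z down
    c,s=np.cos(yaw),np.sin(yaw); f=-1 if flip else 1
    M=np.array([[-s*f,c*f,0],[c*f,s*f,0],[0,0,-1.]])
    return np.roll(R.from_matrix(M).as_quat(),1)
def force(tare=np.zeros(6)):
    s=env.get_state(); w=np.r_[s["contact_force"],s["torque"]]-tare
    f=rot(-SY)@w[:2]
    return f[0],f[1],w[2],w[5],s
E
python3 - <<'E'
from mo import *
t=np.array([.4799,-.1177]); a=np.radians(-8.63)
p=t+rot(a)@[.110,0]
for fl in(0,1): print(fl,env.inverse_kinematics([*p,.002],quat(a,fl)),env.inverse_kinematics([*p,.2],quat(a,fl)))
fl=0 if env.inverse_kinematics([*p,.002],quat(a,0)) is not None else 1
env.goto([*p,.15],quat(a,fl))
print(env.get_state()["joint_pos"])
im,d,_=cloud("wrist"); sc=env.grab_frame("scene")[0][120:330,60:340]
cv2.imwrite("pics/s2.png",np.hstack([cv2.resize(sc,(420,315)),cv2.resize(im,(380,315))])[...,::-1])
print(fl,force()[:4],env.get_state()["time"],env.get_state()["tcp_pos"])
E
```

```text
0 [-0.22415608  0.24493967 -0.0896391   1.23621755  0.         -0.07353417] [-0.22415608  0.20856305  0.25143851  1.61367179  0.         -0.07353417]
1 [-0.22415608  0.24493967 -0.0896391   1.23621755  0.          3.06805849] [-0.22415608  0.20856305  0.25143851  1.61367179  0.          3.06805849]
[-2.23853877e-01  2.00179128e-01  1.47036535e-01  1.51661467e+00
  1.71412866e-05 -7.22496496e-02]
0 (np.float64(-0.5538076375011006), np.float64(-0.7112828031505175), np.float64(0.34617345682936007), np.float64(0.0019339702868481146)) 4.5833 [ 0.58903249 -0.13420911  0.15131974]
```

View pics/s2.png

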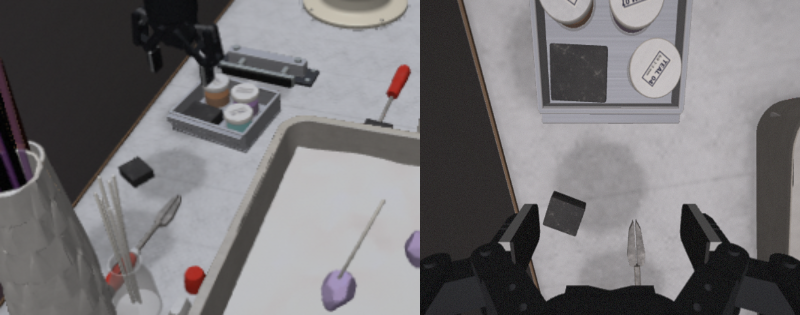

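The gripper is above and behind the lip. In the wrist half of the picture the lip at row 115 is parallel to the jaw line, and the landing zone is clear of the small block and nipper. Next: descend, tare and feel for the lip.

```bash
cat > a.py <<'E'
from mo import *
t=np.array([.4799,-.1177]); a=np.radians(-8.63)
q=quat(a)
P=lambda x: [*(t+rot(a)@[x,0]),.003]
env.move_l([*P(.110)[:2],.05],q,vel=.12)
env.move_l(P(.110),q,vel=.06)
env.sleep(.3)
s=env.get_state(); tare=np.r_[s["contact_force"],s["torque"]]; np.save("tare.npy",tare); print("tare",tare.round(2),s["tcp_pos"])
for x in np.arange(.106,.080,-.002):
    env.move_l(P(x),q,vel=.03)
    f=force(tare); print(round(x,4),np.round(f[:4],2),f[4]["tcp_pos"].round(4),round(f[4]["time"],2))
    if f[0]>1.2: break
E
python3 a.py
```

```text
tare [ 0.81 -0.66  0.54  0.   -0.01  0.04] [ 0.58880694 -0.13425529  0.00328507]
0.106 [-1.    0.95 -2.06 -0.01] [ 0.5845 -0.1336  0.0031] 7.08
0.104 [-0.91 -0.44 -0.   -0.03] [ 0.5826 -0.1333  0.003 ] 7.33
0.102 [-0.4   0.84 -0.81 -0.04] [ 0.5807 -0.133   0.003 ] 7.58
0.1 [-1.06  0.7  -0.72 -0.03] [ 0.5787 -0.1327  0.003 ] 7.83
0.098 [-0.63  1.82 -1.29 -0.06] [ 0.5767 -0.1324  0.003 ] 8.08
0.096 [-1.05  0.3  -0.13 -0.05] [ 0.5747 -0.1321  0.003 ] 8.33
0.094 [-0.63  0.66 -0.81 -0.  ] [ 0.5727 -0.1318  0.003 ] 8.58
0.092 [-0.23  0.83 -0.29  0.02] [ 0.5708 -0.1315  0.003 ] 8.83
0.09 [-0.89  0.44 -0.23 -0.02] [ 0.5688 -0.1312  0.003 ] 9.08
0.088 [ 0.67  1.05 -1.23 -0.07] [ 0.5671 -0.1309  0.0031] 9.33
0.086 [ 2.26  1.21 -1.11 -0.05] [ 0.565  -0.1307  0.0031] 9.58
```

```bash
cat >> mo.py <<'E'
D=.088
def avg(tare,n=6,dt=.02):
    w=[]
    for _ in range(n):
        s=env.get_state(); w.append(np.r_[s["contact_force"],s["torque"]]-tare); env.sleep(dt)
    w=np.mean(w,0); f=rot(-SY)@w[:2]
    return np.r_[f,w[2],w[5]],s
def togo(X,Y,yaw,vel=.03,z=.003):
    "move so that the held tray has stop-frame pose X,Y,yaw(rad, rel. stop)"
    a=SY+yaw
    env.move_l([*(S0+rot(SY)@[X,Y]+rot(a)@[D,0]),z],quat(a),vel=vel)
def where():
    s=env.get_state(); return rot(-SY)@(s["tcp_pos"][:2]-S0), s
E
python3 - <<'E'
from mo import *
t=np.load("tare.npy"); t[0]-=.75; t[1]+=.8; t[2]-=.8   # mean of free readings
np.save("tare.npy",t)
y0=np.radians(-5.48)
for X in (.091,.087,.083,.079,.075,.071,.067,.063):
    k=min(1,(.0945-X)/(.0945-.067)); togo(X,-.0084,y0*(1-k))
    f,s=avg(t,4,.01); w=where()[0]
    print(X,f.round(2),(w*1000).round(1),round(s["time"],2))
im,d,p=cloud("wrist"); cv2.imwrite("pics/w3.png",im[...,::-1])
sc,d,p=cloud("scene"); np.savez("s3.npz",im=sc,P=pts(d,p)); cv2.imwrite("pics/s3.png",cv2.resize(np.hstack([cv2.resize(sc[130:250,140:300],(400,300)),cv2.resize(im,(400,300))]),None,fx=1,fy=1)[...,::-1])
E
```

```text
0.091 [1.65 0.2  0.5  0.04] [178.6 -15.6] 9.86
0.087 [1.49 0.01 1.09 0.04] [174.5 -14.4] 10.18
0.083 [ 1.65 -0.01  0.84  0.03] [170.6 -13.2] 10.49
0.079 [1.07 0.43 1.37 0.02] [166.7 -12. ] 10.82
0.075 [1.66 0.34 1.74 0.05] [162.7 -10.8] 11.14
0.071 [1.14 0.14 1.26 0.01] [158.7  -9.6] 11.47
0.067 [1.16 0.12 1.05 0.02] [154.7  -8.3] 11.79
0.063 [ 0.43 -0.36  1.29 -0.01] [150.6  -8.4] 12.11
```

View pics/s3.png

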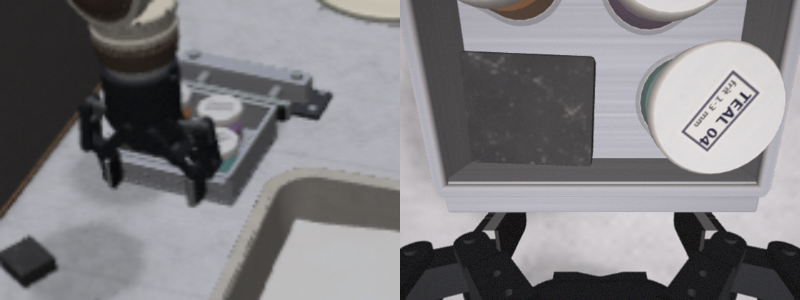

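The tray follows the fingers. The left half shows both fingertips behind the lip and the bar just ahead. The right half shows the lip at row 205 parallel to the jaws, with the block and teal jar in place. Next I'll feel for the rubber face in 1 mm steps.

```bash
python3 - <<'E'
from mo import *
t=np.load("tare.npy")
for X in np.arange(.062,.038,-.001):
    togo(X,-.0084,0,vel=.01)
    f0=force(t)[:4]; f,s=avg(t,5,.02); w=where()[0]
    print(round(X,4),np.round(f0,2),f.round(2),(w*1000).round(2),round(s["time"],2))
    if f[0]>5 or f0[0]>12: break
E
```

```text
0.062 [ 2.32 -0.28 -1.06 -0.06] [ 2.39 -0.68 -1.02 -0.05] [149.99  -8.41] 12.53
0.061 [ 3.25 -0.18 -3.   -0.01] [ 2.81 -0.22 -1.92 -0.01] [148.9   -8.37] 12.87
0.06 [ 2.66 -0.99 -1.77 -0.08] [ 2.14 -0.05 -1.45 -0.02] [147.85  -8.37] 13.2
0.059 [ 2.58  0.54 -1.47 -0.09] [ 2.64  0.36 -1.27 -0.07] [146.94  -8.4 ] 13.53
0.058 [ 2.36  0.72 -0.46 -0.08] [ 2.86 -0.05 -1.06 -0.01] [146.    -8.42] 13.87
0.057 [ 2.96 -0.51 -0.05 -0.03] [ 2.92 -0.28 -0.53 -0.05] [144.99  -8.41] 14.2
0.056 [ 3.   -0.28  0.17 -0.01] [ 2.85 -0.27 -0.34 -0.02] [143.96  -8.41] 14.53
0.055 [ 3.15 -0.04 -0.36 -0.05] [ 2.71 -0.56 -0.52 -0.04] [142.95  -8.4 ] 14.87
0.054 [ 3.36 -0.26 -0.13 -0.02] [ 3.12 -0.19 -0.09 -0.02] [142.    -8.42] 15.2
0.053 [ 4.82 -0.81 -1.94 -0.12] [ 4.92 -0.33 -1.52 -0.15] [141.15  -8.45] 15.53
0.052 [ 6.2  -0.66 -2.92 -0.3 ] [ 6.38 -0.43 -2.62 -0.29] [140.45  -8.52] 15.87
```

Contact is at X≈54 mm, so the face is about 11 mm from the origin, which matches the picture. Dragging takes about 2.9 N. The moment of −0.29 N·m says the +y corner touched first, so I'll null it by turning the hand clockwise in small steps.

```bash
python3 - <<'E'
from mo import *
t=np.load("tare.npy")
for y in (-.25,-.5,-.75,-1.,-1.25,-1.5):
    togo(.052,-.0084,np.radians(y),vel=.01)
    f,s=avg(t,6,.02); w=where()[0]
    print(y,f.round(2),(w*1000).round(2),round(s["time"],2))
    if f[3]>-.07: break
E
```

```text
-0.25 [ 5.88 -0.87 -1.49  0.24] [140.41  -8.87] 16.22
```

```bash
python3 - <<'E'
from mo import *
t=np.load("tare.npy"); y=-.13; X=.052
togo(X,-.0084,np.radians(y),vel=.01); f,s=avg(t,5,.02); print(X,y,f.round(2))
while X>.046:
    X-=.0005
    y=np.clip(y-.2*(f[3]<-.12)*.4+.2*(f[3]>.12)*.4,-.6,.4)
    togo(X,-.0084,np.radians(y),vel=.006)
    f,s=avg(t,4,.02); w=where()[0]
    print(round(X,4),round(y,2),f.round(2),(w*1000).round(2),round(s["time"],2))
    if f[0]>12.4: break
for _ in range(6):
    f,s=avg(t,8,.03); print(f.round(2),(where()[0]*1000).round(2),round(s["time"],2))
E
```

```text
0.052 -0.13 [ 5.7  -1.13 -1.51 -0.13]
0.0515 -0.21 [ 7.85 -1.28 -2.02  0.05] [140.2   -8.84] 16.87
0.051 -0.21 [ 8.75 -0.75 -2.92  0.08] [139.93  -8.83] 17.18
0.0505 -0.21 [ 9.23 -1.22 -3.12  0.1 ] [139.62  -8.82] 17.5
0.05 -0.21 [10.52 -1.28 -2.45  0.06] [139.33  -8.82] 17.82
0.0495 -0.21 [11.6  -0.77 -3.38  0.03] [139.04  -8.84] 18.13
0.049 -0.21 [11.74 -0.9  -3.58  0.04] [138.8   -8.84] 18.45
0.0485 -0.21 [13.17 -0.77 -3.14  0.05] [138.5   -8.84] 18.77
[ 1.27e+01 -5.70e-01 -3.02e+00  1.00e-02] [138.54  -8.83] 19.02
[12.75 -0.81 -3.11  0.03] [138.52  -8.84] 19.28
[12.9  -0.72 -3.31  0.03] [138.53  -8.86] 19.55
[12.53 -0.3  -3.3   0.04] [138.51  -8.85] 19.82
[12.66 -0.84 -3.37  0.05] [138.51  -8.86] 20.08
[12.71 -0.92 -3.19  0.02] [138.52  -8.84] 20.35
```

The press is 12.7 N steady, about 9.8 N over the drag, with moment ≈0, held for over 1.5 s. Releasing now: back straight off, lift, and look.

```bash
python3 - <<'E'
from mo import *
t=np.load("tare.npy"); y=np.radians(-.21)
togo(.0525,-.0084,y,vel=.01); print(avg(t,4)[0].round(2))
togo(.072,-.0084,y,vel=.04); print(avg(t,4)[0].round(2))
togo(.072,-.0084,y,vel=.12,z=.15)
env.goto([.45,-.11,.42],[0,1,0,0])
env.sleep(.3)
im,d,p=cloud("wrist"); np.savez("w4.npz",im=im,P=pts(d,p)); cv2.imwrite("pics/w4.png",cv2.resize(im[60:260,150:430],None,fx=2.8,fy=2.8,interpolation=2)[...,::-1])
im,d,p=cloud("scene"); cv2.imwrite("pics/s4.png",im[...,::-1])
a,b=np.load("scene_im.npy").astype(int),im.astype(int)
print(env.get_state()["time"])
E
sed -i 's/(x>.392)/(x>float(sys.argv[2]))/' fit1.py; python3 fit1.py w4.npz .3745
```

```text
[ 2.5  -0.49  1.47  0.08]
[-0.09  0.05 -0.07 -0.03]
24.8167
base [ 176   77   35  132 3489] c [ 315. -100.] size [199.9  50.6] ang 86.65 z [0.0069 0.0104 0.04  ]
bar [217  97  12 102 949] c [ 362.  -102.8] size [149.5  16. ] ang 85.64 z [0.0311 0.0335 0.0354]
bar y -0.18412323503649136 -0.02842784164669908
block edges (np.float64(-3.1783539367322584), np.float64(303.4766143662655), np.float64(0.35023283007652706)) (np.float64(-3.379493432147327), np.float64(326.3980519643017), np.float64(0.19057574083530487))
block [ 180   91   18  110 1665] c [ 315.1 -100. ] size [159.9  24.3] ang 86.37 z [0.0359 0.038  0.0397]
bar front top (np.float64(-3.3611612445131107), np.float64(375.2884802907972), np.float64(0.08029636342163636)) back (np.float64(-2.6788503441636298), np.float64(355.52918942617794), np.float64(0.10036078899915053))
tray near (np.float64(41.689724821741216), np.float64(396.040690961604), np.float64(17.624571798740053)) far lip (np.float64(-2.9942182399548303), np.float64(512.5892627763284), np.float64(0.34723598607101147))
```

View pics/w4.png

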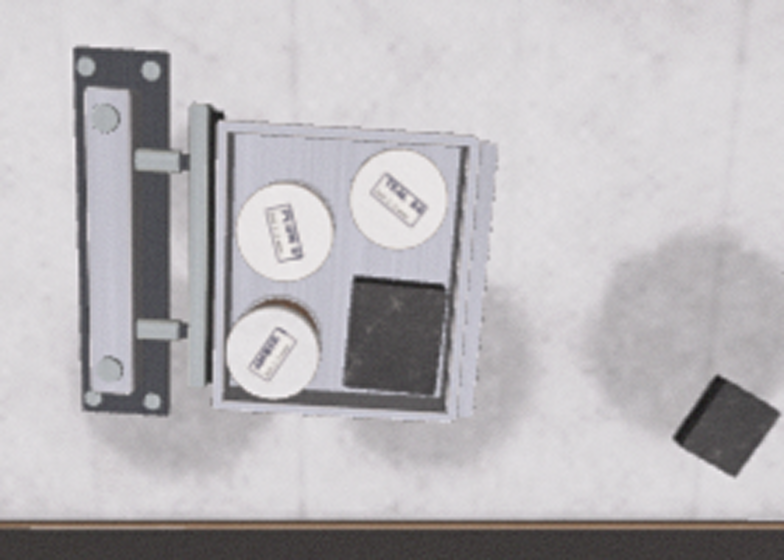

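View pics/s4.png

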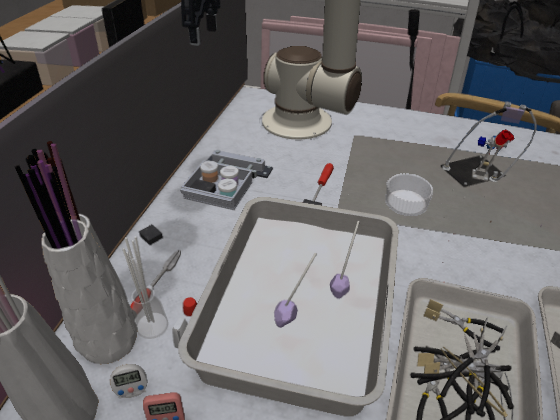

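```bash
python3 -c "
from rig import env
env.hand_in(); print(env.get_state()['time'])"
```

```text
the job is handed in; nothing more can be done
the job is handed in; nothing more can be done
```

The tray is against the bench stop and the job is handed in at about 25 s of the 53 s allowed.

**What I did:** I hooked both open fingertips behind the far lip and dragged the tray about 42 mm along the table, turning it about 5.5° to match the stop. The rubber face turned up about 11 mm from the stop's origin. I then pressed to a steady 12.7 N for about 1.6 s and backed straight off.

**Force:** At slow speed the drag read about 2.9 N, so the press was about 9.8 N more. The earlier 4 mm drag steps read only 0.4–1.7 N, but those readings were taken with the arm stopped. The force zero is uncertain by about 0.4 N.

**Last checks, after letting go:**
- **Squareness:** the lip's angle is −3.0° and the stop's is −3.1 to −3.4°, so the tray is square to within about 0.4°.
- **Snugness:** the buffer bar still sits about 1.8 mm behind its rest position, so the tray is still touching it.
- **Sideways position:** the tray sits about 8 mm off the stop's centreline towards the wall. It already sat about that far off at the start, and I did not correct it.
- **Contents:** all three jars are upright and the graphite block is in the tray.
- **Everything else:** by eye, the bystanders and the small look-alike block look unmoved; I did not measure their positions.

One check failed: the automatic fit of the tray's near edge picked up wrong points. For the near side I relied on the picture and on the far lip fit.

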